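Fit the retaining clip on a shaker carriage pivot pin

TASK

On the sprung shaker carriage, gently push the headed pivot pin in by its head until the head stops against the clevis. Then take the larger wire clip from its stand by the grip tab, hold it upright over the pin's free end and press it straight down, open legs first, into the groove until it snaps over and sits fully home, pressing firmly but never so hard that the carriage bottoms on its stop; let go and leave it there. Leave the smaller clip and the other things on the bench alone.

Things in the scene. Friction and masses are not known exactly. Their poses are not given: they have to be found in the camera images.
- base: Fixed shaker unit: grey base plate 160 x 130 mm (its x, y), origin at the centre of its underside, z up. Above it a sprung carriage plate, top face 60 mm over the bench, carries a clevis: two cheeks 36 mm wide (x), outer faces at y = -26 and +26 mm, tops 113 mm over the bench. The pin lies level through both along the base's y, at x = 0, 95 mm over the bench unloaded; head on the -y side.
- pin (a joint): How far the pin is pushed in, m: 0 to 6 mm at the start, 18 mm (0.018) when its head is against the cheek. It slides stiffly (about 4 N) towards the base's +y. More than 30 N of the fingers on it is too hard.
- pin_head (a point): Centre of the outer (-y) face of the pin's round head, on the pin axis; head 30 mm in diameter, 8 mm thick, steel. Axes as base (y = push direction). It moves with the pin and the carriage.
- pin_groove (a point): Centre of the pin's ring groove, on the pin axis, 66.75 mm along +y from pin_head. Axes as base. Pin 22 mm in diameter; groove 16 mm in diameter and 7.5 mm wide along the pin, with a 9.5 mm long collar beyond. Hidden in the clevis until the pin is home; then its centre is 6.75 mm clear of the +y cheek.
- clip_grip (a point): Gripping point of the larger wire clip's grip tab, 45 mm above its eye. Tab 18 mm wide (clip's x), 10 mm thick (clip's y), from 22 to 64 mm above the eye. Clip's z is up the tab; its y, through its thickness, must lie along the pin (either way round, it is symmetric). In its stand it is upright, this point 71 mm over the bench. 80 g.
- clip_eye (a point): Centre of the larger clip's eye, 45 mm below clip_grip; coincides with pin_groove when seated. Bent from 5 mm round steel wire: a bow above the eye (inner radius 8 mm) and two springy legs, open downwards, that pinch to 12 mm apart 7 mm below the eye and flare to 30 mm overall width at their ends, 15.5 mm below the eye.
- stand: Fixed black block 60 x 29 x 32 mm with a slot 34 x 7 mm (its x, y), 22 mm deep, in which the larger clip stands; origin at the centre of its underside. The clip lifts straight up out of it.
- small_clip_grip (a point): Centre of the tab of a smaller clip of the same form (tab 12 mm wide), in its own similar stand: does not fit, leave it.
- flask: Glass conical flask, 84 mm across, 130 mm tall; origin under its centre. Leave alone.
- bearing: Steel ring bearing 38 mm across, 10 mm tall; origin under its centre. Leave alone.
- spacer: Brass ring 32 mm across, 12 mm tall; origin under its centre. Leave alone.
- driver: Screwdriver, 190 mm, lying on the bench. Leave alone.
- spanner: Spanner, 170 mm, lying on the bench. Leave alone.
- spray: Blue bottle 56 mm across, 170 mm tall; origin under its centre. Leave alone.
- grease: Jar 52 mm across, 55 mm tall; origin under its centre. Leave alone.
- clip: The larger clip as a body; origin at the centre of its eye, axes as clip_grip.
- carriage (a joint): How far the sprung carriage (clevis and pin with it) is pushed down, m, 0 when unloaded. It yields straight down: it stays up to about 2 N, then sinks 1.4 mm for each further newton and springs back; its stop is at 34 mm (about 26 N), and sinking beyond 33 mm (25 N) is too hard. The clip needs some 13 to 18 N to snap over, so the pin sinks 15 to 23 mm first, then springs up into it.

How it is judged (in metres and radians):
On the way, in this order (a step that is already met when the one before it is completed fails the run):
1. the pin is pushed home, its head against the clevis (value of joint pin above 0.0163 m), for 0.2 s.
2. the larger clip is seated in the groove (x of clip_eye in the frame of pin_groove between -0.002 and 0.002 m and y of clip_eye in the frame of pin_groove between -0.0025 and 0.0025 m and z of clip_eye in the frame of pin_groove between -0.0025 and 0.0025 m and angle between the y axis of clip_eye and the y axis of pin_groove, either way round below 0.2 rad), for 0.2 s.
At the end, for the whole second after the job is handed in: The pin is home (pushed in at least 16.3 of 18 mm) and the larger clip sits in its groove: its eye within 2 mm across, 2.5 mm along and 2.5 mm in height of the groove's centre, its plane square to the pin within 0.2 rad, at rest and let go (all of step 2 and value of joint pin above 0.0163 m and linear speed of clip below 0.02 m/s and contact force between the fingers and clip below 0.1 N); the robot touches nothing.
It fails at once if the fingers press on the pin with more than 30 N (contact force between the fingers and pin above 30 N).
It fails at once if the carriage is pressed down hard against its stop (sunk more than 33 mm, about 25 N) (value of joint carriage above 0.033 m).
It fails at once if a bystander or the smaller clip is moved by more than 15 mm (distance of any of small_clip_grip, flask, bearing, spacer, driver, spanner, spray, grease from where it was at the start of the episode above 0.015 m).
It also fails if it takes over 64 s, if anything falls off the work surface, if the arm or the gripper's body presses on something with over 40 N, if the wrist force passes 120 N, or if a joint passes its speed limit or range.

ROBOT

A 6-joint arm with a two-finger parallel gripper is mounted at the origin on the work surface. World frame = base frame: x ahead of the robot, y to its left, z up, the work surface at z = 0. Lengths are in m, angles in degrees, forces in N, time in s.
With the tool pointing down it reaches from about 0.4 to 0.825 m from the base axis. Payload 7 kg.
Tool frame: the origin (TCP) lies on the centre line of the jaws, within the pads' length; the fingertips stand 8 mm ahead of it and the grasp point (between the pads) lies 11 mm behind it; z points along the fingers, y is the line along which they close (so a half turn about z gives the same grasp; the last joint's range is limited). The gripper opens to 88 mm and grips with 3 to 60 N. Pads are 19 mm wide; open, the fingers measure 130 mm over their backs; the gripper's body (78 mm by 193 mm) begins 47 mm behind the grasp point.
Start: joints at [-46.862, 20.546, 0.682, 0, -70.136, -16.507], TCP at [0.303, -0.603, 0.235] pointing down, gripper open.
Joint ranges: [-176.03, 176.03], [-82.01, 121.73], [-58.28, 71.71], [-173.87, 95.51], [-174.79, -0.11], [-173.66, 173.66]. Speed limits (degrees/s): [136.94, 136.94, 172.46, 180, 180, 180].

INTERFACE

Orientations are given as [roll, pitch, yaw] about the fixed x, y, z axes, in that order (R = Rz(yaw) Ry(pitch) Rx(roll)).
In Python, from plant import ctrl, vision gives the robot as it stands. The module is installed in compiled form; this text tells all that it offers.
- The arm moves only by the tool move_arm, never from a script. Its argument "moves" is one flat list of numbers, 7 for each row, row after row: the finger opening in cm, from 0 to 8.76, then the shift along the tool's x, y, z in cm, then the turn, a rotation vector about the tool's x, y, z in rad. A call has 1 to 8 rows; each row shifts and turns the commanded pose from where the row before left it, along the tool's axes as they then stand; what a row does not reach is not made up. A row lasts 1/10 s, in which the tool goes at most 50 mm and 8.59 degrees, less where a joint would pass 70% of its speed; a pose out of reach is approached as far as the arm can. A call with a gripper value outside its range is refused whole. The fingers move at their own pace and stop on an object; the grip force is fixed at half the most. Time passes only in rows, so rows that do not move let the fingers close. It gives the time, the measured TCP pose, the force, the opening and the grip force at its end, in the units of the state.
- ctrl.get_obs(): the state, without advancing time (a new reading comes with each control period).
- vision.snapshot(name): name is "scene" or "top" or "wrist"; returns (picture, depth): 384x512x3 uint8, red, green, blue; 384x512 float32, m along the optical axis (not along the pixel's ray), 0 where there is no reading.
- vision.camera_model(name): a dict with "vertical_fov" (degrees; the focal length in pixels is half the picture's height over the tangent of half this angle, whatever the lens; pixels are square), "cx", "cy" (the principal point, pixels), "D" ([k1, k2, p1, p2, k3] as OpenCV has them; the pictures are not rectified), "cam_to_world" (4x4, takes a point from camera to world coordinates). Camera axes: x right, y down, z forward; pixel columns grow to the right and rows downward; lengths in m; the calibration is good to about 2 mm. A picture is of the moment at which its call begins: read the wrist's pose just before it. camera_model takes no time and is no camera call; for the wrist camera it gives the pose at the moment of the call.
- ctrl.close_job(): hands the job in; it is judged then, once.
The state is a dict: "clock": time; "joint_pos": joint angles; "qvel": joint speeds; "tau": joint torques, N m; "tool_pos": TCP position; "orientation": TCP orientation; "force": force on the tool from outside, world axes, zero at the start; "moment": the same for the moment, N m; "opening": finger opening in m; "gripper_force": force on a finger pad.
Only numpy, scipy, OpenCV 4.12 (cv2) and the standard library are available. Lean on these libraries where they do the work, as an engineer would, in place of code of your own. Each camera call takes 0.05 s, during which the arm holds its last target. There are 200 camera calls.

## Working session

There is one attempt and no reset: what is moved stays moved. The work goes in short steps, Python scripts to look and compute and a tool call to move; the robot and the scene stay as the last step left them, time stands still between calls to the robot, and variables do not carry over. Pictures are saved under pics/ and viewed, at most 10 in all, crops included, and the job is handed in when it is done.

Besides the shell and the picture viewer there is one more tool, called after ">>>" as a command line: name --argument value ..., lists and objects as JSON in quotes. move_arm: Moves the arm, as the interface text tells. Its arguments: {"type":"object","properties":{"moves":{"type":"array"}},"required":["moves"]}

```bash
mkdir -p pics; cat > h.py <<'E'
import numpy as np, cv2
from plant import ctrl, vision
def snap(n):
    m=vision.camera_model(n); p,d=vision.snapshot(n); np.savez(f'{n}.npz',p=p,d=d,T=m['cam_to_world'],fov=m['vertical_fov'],c=[m['cx'],m['cy']],D=m['D'])
    return p
def cloud(n):
    z=np.load(f'{n}.npz'); d=z['d']; f=192/np.tan(np.radians(z['fov']/2)); K=np.array([[f,0,z['c'][0]],[0,f,z['c'][1]],[0,0,1]],float)
    v,u=np.mgrid[:384,:512]; q=cv2.undistortPoints(np.stack([u,v],-1).reshape(-1,1,2).astype(np.float64),K,z['D']).reshape(384,512,2)
    P=np.dstack([q*d[...,None],d]); W=P@z['T'][:3,:3].T+z['T'][:3,3]; W[d==0]=np.nan
    return z['p'],W
def ray(n,u,v,h):
    z=np.load(f'{n}.npz'); f=192/np.tan(np.radians(z['fov']/2)); K=np.array([[f,0,z['c'][0]],[0,f,z['c'][1]],[0,0,1]],float)
    q=cv2.undistortPoints(np.array([[[u,v]]],float),K,z['D'])[0,0]; r=z['T'][:3,:3]@[*q,1]; o=z['T'][:3,3]
    return o+r*(h-o[2])/r[2]
E
python3 - <<'E'
from h import *
a=snap('scene');b=snap('top')
for n,i in(('scene',a),('top',b)): cv2.imwrite(f'pics/{n}0.png',cv2.resize(i[...,::-1],(800,600),interpolation=cv2.INTER_CUBIC)); print(np.round(np.load(n+'.npz')['T'],3))
print(ctrl.get_obs())
E
```

```text
[[ 0.857  0.397 -0.329  0.957]
 [ 0.515 -0.647  0.562 -0.682]
 [ 0.01  -0.651 -0.759  1.05 ]
 [ 0.     0.     0.     1.   ]]
[[-0.011 -0.992  0.128  0.372]
 [-1.     0.011  0.     0.022]
 [-0.002 -0.128 -0.992  1.645]
 [ 0.     0.     0.     1.   ]]
{'clock': 0.1, 'joint_pos': array([-4.68631184e+01,  2.05869891e+01,  6.39594460e-01, -1.78395601e-02,
       -7.01339791e+01, -1.65056633e+01]), 'qvel': array([ 0.04719637, -0.12439746,  0.07925409,  0.05921532, -0.0669183 ,
        0.0545959 ]), 'tau': array([-1.42640565e-03, -5.84165347e+01,  2.93751580e+01,  7.01544285e+00,
        1.01456948e-02, -5.35335744e-05]), 'tool_pos': array([ 0.30235076, -0.60303848,  0.23372423]), 'orientation': array([ 1.79917214e+02, -7.04109822e-03, -1.53374851e+02]), 'force': array([-0.67370104,  0.67092505,  0.2549387 ]), 'moment': array([ 0.0222764 ,  0.0252589 , -0.03653199]), 'gripper_force': 0.0, 'opening': 0.08769081180693508}
```

View pics/scene0.png

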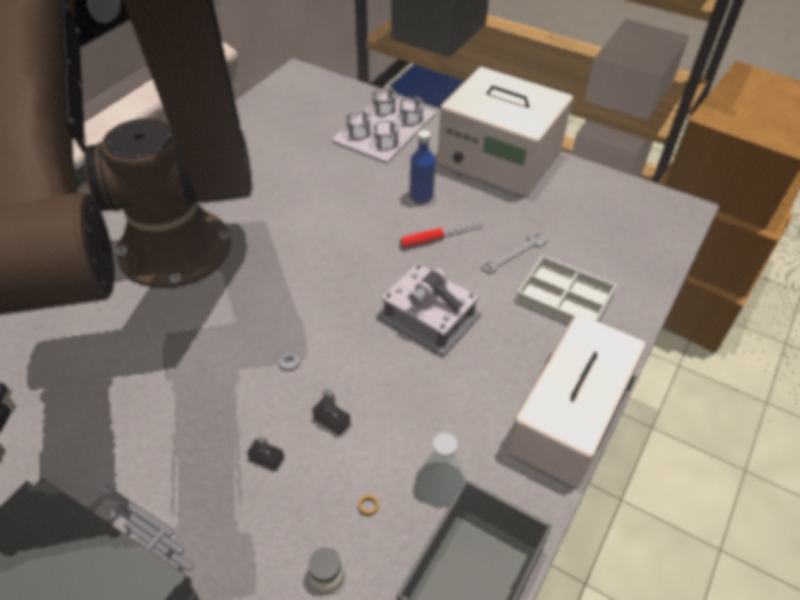

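View pics/top0.png

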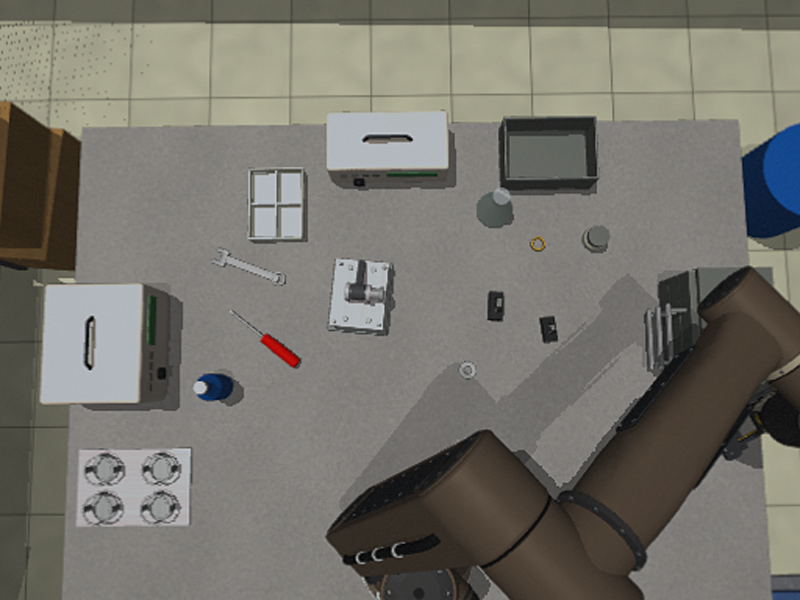

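The top view shows the shaker unit near (360,296), the larger clip's stand near (496,306), and the smaller one's near (549,329). Next I'll enlarge both areas.

```bash
python3 - <<'E'
from h import *
p,W=cloud('top')
a=p[160:218,205:263,::-1]; b=p[175:233,300:358,::-1]
cv2.imwrite('pics/c1.png',np.hstack([cv2.resize(x,(400,400),interpolation=cv2.INTER_CUBIC) for x in(a,b)]))
np.set_printoptions(linewidth=250,suppress=True)
print((W[166:212:1,210:252:2,2]*1000).round())
print((W[184:208,310:328,2]*1000).round())
for v,u in((187,230),(187,240),(195,317)):print(W[v,u])
s,V=cloud('scene')
def sel(W,lo,hi,x0,x1,y0,y1):
    m=(W[...,2]>lo)&(W[...,2]<hi)&(W[...,0]>x0)&(W[...,0]<x1)&(W[...,1]>y0)&(W[...,1]<y1);return W[m]
c=W[187,230]
for n,w in(('top',W),('scene',V)):
    for lo,hi in((.055,.065),(.108,.118)):
        q=sel(w,lo,hi,c[0]-.12,c[0]+.12,c[1]-.12,c[1]+.12); print(n,lo,len(q),q.mean(0),cv2.minAreaRect(q[:,:2].astype(np.float32)*1000))
E
```

```text
[[  4.  nan  15.  59.  62.  64.  64.  58.  66.  60.  85.  79.  -3.   4.   2.   0.   1.   1.  -2.   9.   8.]
 [  1.   5.  11.  71.  74.  63.  60.  60.  61.  67.  76.  77.  58.  58.  63.  20.   1.   0.   6.  -0.   7.]
 [ -3.   6.   7.  71.  72.  62.  65.  63.  59.  59.  84.  77.  62.  61.  62.  58.  62.  71.  67.  59.  11.]
 [  2.  -4.  63.  65.  61.  65.  63.  66.  61.  64.  80.  82.  62.  68.  64.  65.  63.  64.  60.  62.  10.]
 [  6.   3.  62.  66.  59.  64.  63.  64.  64.  60.  84.  90.  nan  67.  65.  63.  60.  72.  73.  58.  13.]
 [  5.   0.  59.  64.  62.  63.  66.  65.  53.  58.  86.  88.  60.  56.  63.  60.  60.  60.  70.  59.  10.]
 [  1.   3.  57.  59.  63.  60.  61.  71.  62.  61.  95.  90.  63.  55.  68.  61.  59.  68.  56.  58.  16.]
 [  1.  -2.  56.  65.  61.  60.  60.  61.  59.  92.  90.  90.  61.  60.  70.  69.  55.  57.  66.  64.  14.]
 [  2.  10.  60.  56.  65.  63.  64.  63.  62.  89.  89.  99.  66.  63.  63.  65.  60.  55.  60.  57.  11.]
 [ -1.   5.  58.  59.  59.  62.  67.  60.  61.  96.  98.  93.  65.  63.  65.  65.  60.  60.  62.  20.   9.]
 [  4.  -4.  65.  65
[... 5679 characters left out ...]
37 0.11164372 0.10784934]
[0.55007012 0.07928441 0.10987964]
[ 0.52521994 -0.17313094  0.06999455]
top 0.055 912 [0.54926269 0.11860348 0.0607553 ] ((554.0113525390625, 116.77153778076172), (115.14274597167969, 145.36952209472656), 84.12932586669922)
top 0.108 125 [0.55248074 0.10911491 0.11176087] ((552.0437622070312, 104.4716796875), (79.13066101074219, 31.57180404663086), 77.91322326660156)
scene 0.055 968 [0.5574559  0.10193742 0.05956312] ((554.4208374023438, 111.87344360351562), (119.8962631225586, 148.1676483154297), 83.65347290039062)
scene 0.108 100 [0.55408048 0.10728542 0.11059849] ((555.1187133789062, 100.15907287597656), (80.92581939697266, 26.60191535949707), 87.42433166503906)
```

View pics/c1.png

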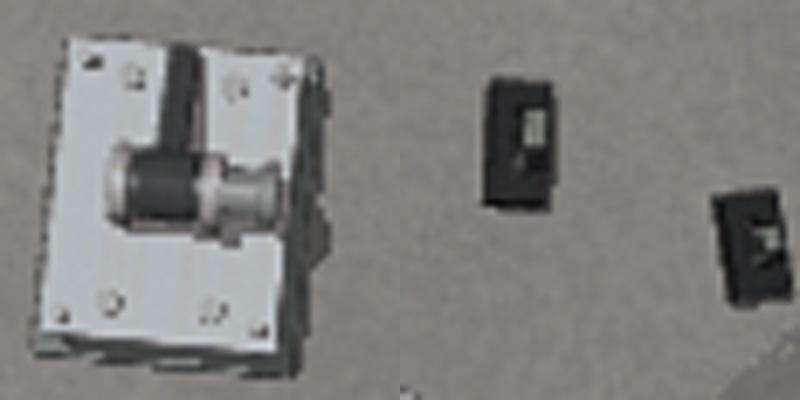

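The crop shows the pin's head sticking out on the world -y side, near (275,195) in the left panel. The base yaw is about -6°. The larger clip's tab is at (535,130) in the right panel. Next I'll check the wrist camera's mounting and plan the approach.

```bash
cat >> h.py <<'E'
from scipy.spatial.transform import Rotation as Ro
def tool():
    o=ctrl.get_obs(); R=Ro.from_euler('xyz',o['orientation'],degrees=True).as_matrix(); return np.array(o['tool_pos']),R,o
def to(target,yaw):
    "shift in cm in the current tool axes, then tool rotvec (rad) to reach pointing down with yaw"
    p,R,o=tool(); Rt=Ro.from_euler('xyz',[180,0,yaw],degrees=True).as_matrix()
    print('shift cm',(R.T@(np.array(target)-p)*100).round(2),'rot',Ro.from_matrix(R.T@Rt).as_rotvec().round(4),'shift after turn',(Rt.T@(np.array(target)-p)*100).round(2))
E
python3 - <<'E'
from h import *
p,R,o=tool(); m=vision.camera_model('wrist'); T=m['cam_to_world']
print(R.round(3)); print((R.T@T[:3,:3]).round(3),R.T@(T[:3,3]-p),m['vertical_fov'])
to([.50,-.03,.36],173.5)
E
```

```text
[[-0.894 -0.448 -0.001]
 [-0.448  0.894  0.001]
 [ 0.     0.001 -1.   ]]
[[-0.    -0.968 -0.25 ]
 [ 1.    -0.    -0.   ]
 [ 0.    -0.25   0.968]] [ 0.06744837 -0.00018504 -0.15104262] 64.83412717882271
shift cm [-43.35  42.39 -12.57] rot [ 1.400e-03 -5.000e-04  5.781e-01] shift after turn [-13.15  59.17 -12.63]
```

>>> move_arm --moves '[8.7,0,0,-3.15,0,0,0.1445,8.7,0,0,-3.15,0,0,0.1445,8.7,0,0,-3.15,0,0,0.1445,8.7,0,0,-3.15,0,0,0.1445,8.7,-1.1,4.8,0,0,0,0,8.7,-1.1,4.8,0,0,0,0,8.7,-1.1,4.8,0,0,0,0,8.7,-1.1,4.8,0,0,0,0]'

```text
clock: 0.9
tool_pos: [0.368, -0.4158, 0.3601]
orientation: [180.0, -0.0, 173.5]
force: [1.6, 0.8, -0.1]
opening: 0.0872
gripper_force: 0.0
```

>>> move_arm --moves '[8.7,-1.1,4.8,0,0,0,0,8.7,-1.1,4.8,0,0,0,0,8.7,-1.1,4.8,0,0,0,0,8.7,-1.1,4.8,0,0,0,0,8.7,-1.1,4.8,0,0,0,0,8.7,-1.1,4.8,0,0,0,0,8.7,-1.1,4.8,0,0,0,0,8.7,-1.1,4.8,0,0,0,0]'

```text
clock: 1.7
tool_pos: [0.4987, -0.0439, 0.3606]
orientation: [180.0, 0.0, 173.5]
force: [1.6, -1.2, -0.2]
opening: 0.0869
gripper_force: 0.0
```

>>> move_arm --moves '[2,0,0,0,0,0,0,2,0,0,0,0,0,0,2,0,0,0,0,0,0,2,0,0,0,0,0,0]'

```text
clock: 2.1
tool_pos: [0.4984, -0.0471, 0.3606]
orientation: [-180.0, 0.0, 173.4]
force: [0.4, -0.5, 0.8]
opening: 0.0608
gripper_force: 0.0
```

```bash
python3 - <<'E'
from h import *
p=snap('wrist'); cv2.imwrite('pics/w1.png',cv2.resize(p[...,::-1],(800,600),interpolation=cv2.INTER_CUBIC))
print(tool()[0],tool()[2]['orientation'],tool()[2]['force'],tool()[2]['clock'])
E
```

```text
[ 0.49842022 -0.04709037  0.3606897 ] [1.79997552e+02 1.02392336e-02 1.73413284e+02] [ 0.55652878  0.10156203 -0.22312369] 2.15
```

View pics/w1.png

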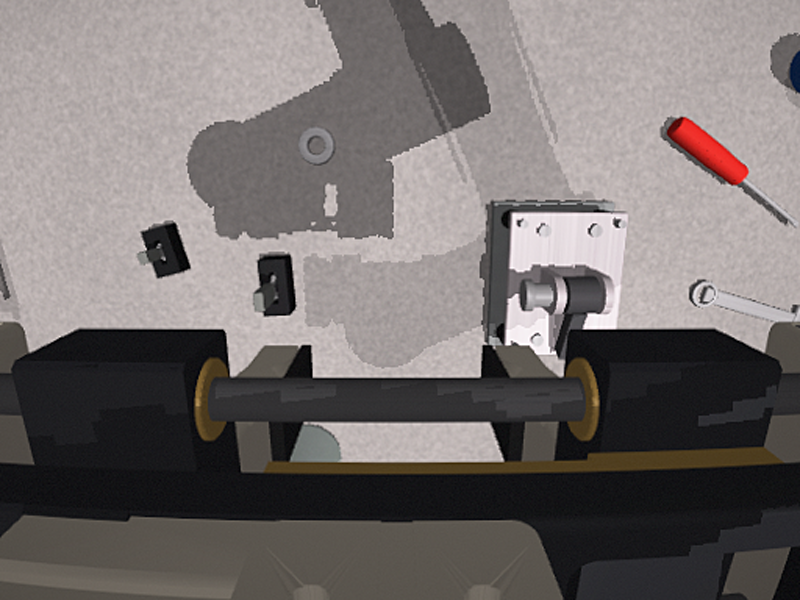

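The wrist view shows the unit at (565,285) with the pin head at (527,295), to the left, which is world -y. The larger clip is at (265,297). Now I'll measure from the point cloud.

```bash
python3 - <<'E'
from h import *
p,W=cloud('wrist'); f=W.reshape(-1,3); f=f[~np.isnan(f[:,0])]
def sel(lo,hi,x0,x1,y0,y1):
    return f[(f[:,2]>lo)&(f[:,2]<hi)&(f[:,0]>x0)&(f[:,0]<x1)&(f[:,1]>y0)&(f[:,1]<y1)]
def rep(n,q):
    (cx,cy),s,a=cv2.minAreaRect(q[:,:2].astype(np.float32)*1000); print(n,len(q),q.mean(0).round(4),np.round([cx,cy,*s,a],1))
rep('plate',sel(.056,.064,.45,.7,.02,.22))
rep('cheeks',sel(.105,.12,.5,.6,.05,.16))
rep('stand',sel(.028,.036,.48,.57,-.21,-.13))
rep('tabtop',sel(.082,.1,.48,.6,-.21,-.12))
rep('tab',sel(.045,.1,.48,.6,-.21,-.12))
b=(-6.6)*np.pi/180
c,s=np.cos(b),np.sin(b)
B=np.array([[c,-s],[s,c]])
q=sel(.066,.12,.5,.6,.03,.16); l=(q[:,:2]-[.555,.11])@B
h=sel(.0,.02,.45,.6,.0,.2)
for y in np.arange(-.07,.06,.003):
    m=(l[:,1]>y)&(l[:,1]<y+.003)
    if m.sum()>3: print(round(y*1000),m.sum(),'z',np.percentile(q[m,2],[10,50,95]).round(3),'x',np.percentile(l[m,0],[3,97]).round(4))
E
```

```text
plate 4111 [0.5345 0.1094 0.0608] [551.8 114.8 116.5 143.4  84.5]
cheeks 941 [0.5502 0.1055 0.1099] [551.3 101.1  79.4  32.2  83.6]
stand 488 [ 0.5245 -0.1777  0.0326] [ 526.8 -180.3   28.3   60.7   86.4]
tabtop 104 [ 0.5261 -0.1788  0.089 ] [ 526.5 -179.5   10.    17.    86.1]
tab 182 [ 0.5253 -0.178   0.0784] [ 526.5 -179.5   10.1   17.2   85.8]
-49 105 z [0.089 0.1   0.11 ] x [-0.0159  0.0096]
-46 42 z [0.102 0.108 0.111] x [-0.0169  0.0083]
-43 30 z [0.103 0.109 0.11 ] x [-0.0163  0.0089]
-40 30 z [0.1   0.106 0.107] x [-0.013   0.0051]
-37 35 z [0.1   0.105 0.107] x [-0.0135  0.0073]
-34 32 z [0.1   0.105 0.107] x [-0.0137  0.0073]
-31 34 z [0.099 0.105 0.108] x [-0.0134  0.0072]
-28 32 z [0.1   0.105 0.107] x [-0.0133  0.0076]
-25 136 z [0.074 0.101 0.111] x [-0.0209  0.0132]
-22 67 z [0.093 0.11  0.114] x [-0.0211  0.0121]
-19 60 z [0.089 0.11  0.114] x [-0.0211  0.0102]
-16 41 z [0.097 0.111 0.114] x [-0.0211  0.0111]
-13 29 z [0.098 0.105 0.11 ] x [-0.0193  0.008 ]
-10 78 z [0.101 0.108 0.113] x [-0.0194  0.0126]
-7 52 z [0.103 0.111 0.113] x [-0.0195  0.0112]
-4 151 z [0.081 0.094 0.112] x [-0.0176  0.0442]
-1 72 z [0.098 0.107 0.113] x [-0.0194  0.0296]
2 77 z [0.099 0.108 0.113] x [-0.0191  0.0281]
5 67 z [0.098 0.107 0.113] x [-0.0192  0.0277]
8 68 z [0.099 0.108 0.113] x [-0.0199  0.0277]
11 46 z [0.103 0.111 0.113] x [-0.0192  0.0117]
14 53 z [0.102 0.11  0.113] x [-0.02    0.0113]
17 14 z [0.104 0.11  0.112] x [-0.0188  0.0077]
20 123 z [0.077 0.105 0.113] x [-0.0216  0.0118]
23 62 z [0.092 0.11  0.114] x [-0.0216  0.01  ]
26 62 z [0.085 0.11  0.114] x [-0.022   0.0098]
29 24 z [0.106 0.111 0.114] x [-0.0202  0.0102]
```

```bash
python3 - <<'E'
from h import *
p,W=cloud('wrist'); f=W.reshape(-1,3); f=f[~np.isnan(f[:,0])]
def sel(lo,hi,x0,x1,y0,y1):
    return f[(f[:,2]>lo)&(f[:,2]<hi)&(f[:,0]>x0)&(f[:,0]<x1)&(f[:,1]>y0)&(f[:,1]<y1)]
q=sel(.05,.07,.48,.6,.02,.2)
for fn in (np.min,np.max):
    X=[];Y=[]
    for x in np.arange(.485,.55,.004):
        m=(q[:,0]>x)&(q[:,0]<x+.004)
        if m.sum()>5:X.append(x+.002);Y.append(fn(q[m,1]))
    k=np.polyfit(X,Y,1);print('edge yaw',np.degrees(np.arctan(k[0])),np.polyval(k,.55),np.std(Y-np.polyval(k,X)))
for yaw in(-5.5,-6,-6.5):
    b=np.radians(yaw);c,s=np.cos(b),np.sin(b);B=np.array([[c,-s],[s,c]])
    q=sel(.066,.12,.5,.6,.03,.16); l=(q[:,:2]-[.555,.11])@B; z=q[:,2]
    hd=l[(l[:,1]<-.041)&(z>.085)&(z<.106)]; h2=l[(l[:,1]<-.043)]
    ck=l[(z<.09)&(l[:,1]>-.033)&(l[:,1]<-.02)]
    ckt=l[(z>.107)&(l[:,1]>-.033)&(l[:,1]<-.015)]
    ck2=l[(z>.107)&(l[:,1]>.015)]
    print(yaw,'head',np.percentile(hd[:,1],[5,20,50]).round(4),'cheek face',np.percentile(ck[:,1],[10,50,90]).round(4),len(ck),'top',np.percentile(ckt[:,1],[2,98]).round(4),np.percentile(ckt[:,0],[2,98]).round(4),'+y',np.percentile(ck2[:,1],[2,50,98]).round(4))
    sh=l[(l[:,1]<-.027)&(l[:,1]>-.039)&(z>.09)]; zz=z[(l[:,1]<-.027)&(l[:,1]>-.039)&(z>.09)]
    g=[np.mean((np.hypot(sh[:,0]-x0,zz-.095)-.011)**2) for x0 in np.arange(-.008,.004,.0005)];print('pin x',-.008+.0005*np.argmin(g),min(g)**.5)
to([.5,.03,.2],173.8)
E
```

```text
edge yaw -6.258558049744605 0.05686531383710435 0.00018448317106560468
edge yaw -7.363242123685518 0.17038561243120842 0.0006697441605665075
-5.5 head [-0.048  -0.0476 -0.0473] cheek face [-0.0226 -0.0223 -0.0219] 45 top [-0.0314 -0.0152] [-0.0165  0.009 ] +y [0.0154 0.0238 0.0302]
pin x -0.0034999999999999996 0.0009757713833866893
-6 head [-0.0479 -0.0476 -0.0474] cheek face [-0.0228 -0.0224 -0.022 ] 45 top [-0.0307 -0.0153] [-0.0164  0.0092] +y [0.0154 0.0238 0.0301]
pin x -0.0034999999999999996 0.0009836942255973232
-6.5 head [-0.048  -0.0476 -0.0474] cheek face [-0.0228 -0.0226 -0.022 ] 45 top [-0.0307 -0.0151] [-0.0162  0.0094] +y [0.0153 0.0237 0.0301]
pin x -0.003 0.0009562479463143441
shift cm [ 0.73  7.68 16.07] rot [ 0.      0.0002 -0.0067] shift after turn [ 0.68  7.68 16.07]
```

```bash
cat >> h.py <<'E'
YAW=-6.4
def b2w(x,y,z):
    b=np.radians(YAW);c,s=np.cos(b),np.sin(b); return np.array([.555+c*x-s*y,.11+s*x+c*y,z])
def w2b(p):
    b=np.radians(YAW);c,s=np.cos(b),np.sin(b); d=np.array(p[:2])-[.555,.11]; return np.array([c*d[0]+s*d[1],-s*d[0]+c*d[1],p[2]])
E
python3 -c "
from h import *
to(b2w(-.0033,-.0836,.093),173.6)"
```

```text
shift cm [-3.51  7.89 26.77] rot [ 0.      0.0002 -0.0033] shift after turn [-3.54  7.88 26.77]
```

>>> move_arm --moves '[0,-1.77,3.94,2.0,0,0,-0.0033,0,-1.77,3.94,4,0,0,0,0,0,0,4.2,0,0,0,0,0,0,4.2,0,0,0,0,0,0,4.2,0,0,0,0,0,0,4.1,0,0,0,0,0,0,4.07,0,0,0,0,0,0,0,0,0,0]'

```text
clock: 2.95
tool_pos: [0.5358, 0.0206, 0.0942]
orientation: [-179.8, -0.5, 173.5]
force: [-0.6, -0.8, 0.4]
opening: 0.0008
gripper_force: 0.0
```

>>> move_arm --moves '[0,0,0,0,0,0,0,0,0,0,0,0,0,0,0,0,0,0,0,0,0]'

```text
clock: 3.25
tool_pos: [0.5409, 0.0231, 0.1013]
orientation: [179.9, 0.2, 173.7]
force: [-0.9, -0.0, 0.6]
opening: 0.0002
gripper_force: 0.0
```

```bash
python3 - <<'E'
from h import *
p=snap('wrist'); cv2.imwrite('pics/w2.png',cv2.resize(p[...,::-1],(800,600),interpolation=cv2.INTER_CUBIC))
print(w2b(tool()[0]),tool()[2]['orientation'],tool()[2]['force'],tool()[2]['clock'])
E
```

```text
[-0.00460353 -0.08799123  0.10097748] [179.90657354   0.18804156 173.69869092] [ 0.13259508 -0.69581359  0.17263404] 3.3
```

View pics/w2.png

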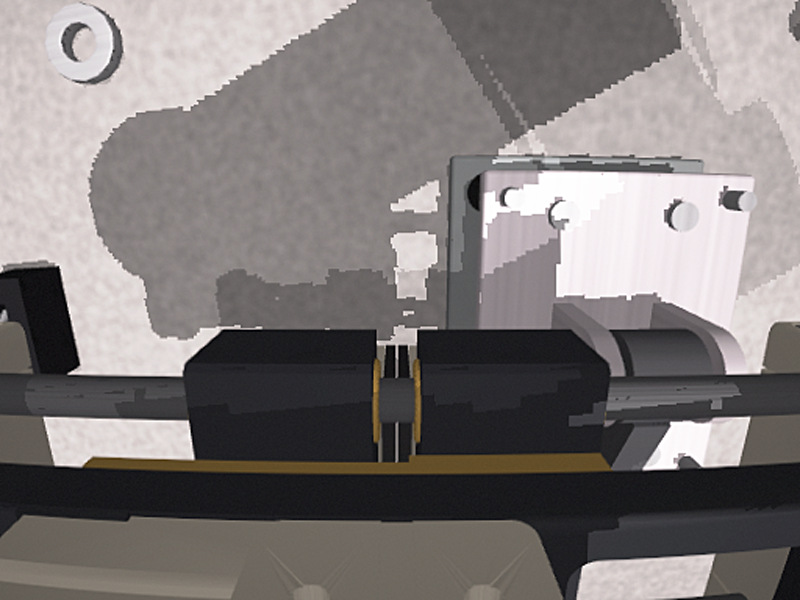

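The picture shows the closed gripper beside the unit, with the clevis at (650,340); nothing is touching. I'll go down to the head's height and advance carefully.

>>> move_arm --moves '[0,-0.13,0,0.4,0,0,0,0,0,0,0.4,0,0,0,0,0,0.4,0,0,0,0,0,0,0.4,0,0,0,0,0,0,0.3,0,0,0,0,0,0,0.2,0,0,0,0,0,0,0,0,0,0,0]'

```text
clock: 4.0
tool_pos: [0.5422, 0.036, 0.0909]
orientation: [180.0, 0.0, 173.7]
force: [-0.9, -0.1, -0.4]
opening: 0.0006
gripper_force: 0.0
```

>>> move_arm --moves '[0,0,0.2,0,0,0,0,0,0,0.2,0,0,0,0,0,0,0.2,0,0,0,0,0,0,0.2,0,0,0,0,0,0,0,0,0,0,0]'

```text
clock: 4.5
tool_pos: [0.5431, 0.0437, 0.0909]
orientation: [180.0, 0.0, 173.7]
force: [0.6, -0.0, -0.3]
opening: 0.0005
gripper_force: 0.0
```

>>> move_arm --moves '[0,0,0.2,0,0,0,0,0,0,0.2,0,0,0,0,0,0,0,0,0,0,0]'

```text
clock: 4.8
tool_pos: [0.5433, 0.0472, 0.0908]
orientation: [-180.0, -0.0, 173.7]
force: [0.2, -2.8, 1.1]
opening: 0.0005
gripper_force: 1.4
```

>>> move_arm --moves '[0,0,0.2,0,0,0,0,0,0,0.2,0,0,0,0,0,0,0,0,0,0,0]'

```text
clock: 5.1
tool_pos: [0.5438, 0.0515, 0.0908]
orientation: [-180.0, -0.0, 173.7]
force: [-0.2, -4.3, 0.0]
opening: 0.0007
gripper_force: 1.9
```

>>> move_arm --moves '[0,0,0.2,0,0,0,0,0,0,0.2,0,0,0,0,0,0,0,0,0,0,0]'

```text
clock: 5.4
tool_pos: [0.5442, 0.0557, 0.0908]
orientation: [180.0, -0.0, 173.7]
force: [-0.7, -3.0, -0.0]
opening: 0.0004
gripper_force: 1.6
```

>>> move_arm --moves '[0,0,0.2,0,0,0,0,0,0,0.2,0,0,0,0,0,0,0.1,0,0,0,0,0,0,0,0,0,0,0]'

```text
clock: 5.8
tool_pos: [0.5448, 0.0607, 0.0908]
orientation: [180.0, -0.0, 173.7]
force: [-0.8, -2.9, 0.6]
opening: 0.0005
gripper_force: 1.5
```

>>> move_arm --moves '[0,0,0.1,0,0,0,0,0,0,0,0,0,0,0]'

```text
clock: 6.0
tool_pos: [0.5449, 0.0615, 0.0908]
orientation: [180.0, -0.0, 173.7]
force: [-0.7, -3.4, -0.4]
opening: 0.0002
gripper_force: 1.6
```

>>> move_arm --moves '[0,0,0.05,0,0,0,0,0,0,0,0,0,0,0]'

```text
clock: 6.2
tool_pos: [0.545, 0.0619, 0.0908]
orientation: [-180.0, -0.0, 173.7]
force: [-0.7, -2.7, -0.3]
opening: 0.0006
gripper_force: 1.8
```

>>> move_arm --moves '[0,0,0.06,0,0,0,0,0,0,0,0,0,0,0]'

```text
clock: 6.4
tool_pos: [0.545, 0.0625, 0.0908]
orientation: [-180.0, -0.0, 173.7]
force: [-0.7, -4.0, -0.6]
opening: 0.0006
gripper_force: 1.9
```

>>> move_arm --moves '[0,0,0.06,0,0,0,0,0,0,0,0,0,0,0]'

```text
clock: 6.6
tool_pos: [0.5451, 0.0631, 0.0908]
orientation: [-180.0, -0.0, 173.7]
force: [-0.6, -2.7, 0.6]
opening: 0.0006
gripper_force: 1.9
```

>>> move_arm --moves '[0,0,0.06,0,0,0,0,0,0,0,0,0,0,0]'

```text
clock: 6.8
tool_pos: [0.5452, 0.0637, 0.0909]
orientation: [-180.0, -0.0, 173.7]
force: [-1.3, -4.7, 0.2]
opening: 0.0003
gripper_force: 1.9
```

>>> move_arm --moves '[0,0,0.06,0,0,0,0,0,0,0,0,0,0,0]'

```text
clock: 7.0
tool_pos: [0.5452, 0.064, 0.0908]
orientation: [-180.0, -0.0, 173.7]
force: [-1.3, -5.9, -0.0]
opening: 0.0004
gripper_force: 2.9
```

>>> move_arm --moves '[0,0,0.06,0,0,0,0,0,0,0,0,0,0,0]'

```text
clock: 7.2
tool_pos: [0.5451, 0.064, 0.0908]
orientation: [-179.9, -0.0, 173.7]
force: [-0.4, -7.7, -0.1]
opening: 0.0003
gripper_force: 4.1
```

>>> move_arm --moves '[0,0,0.06,0,0,0,0,0,0,0,0,0,0,0]'

```text
clock: 7.4
tool_pos: [0.5451, 0.0641, 0.0909]
orientation: [-179.9, -0.0, 173.7]
force: [-0.5, -10.3, 0.6]
opening: 0.0006
gripper_force: 5.3
```

The pin stopped at the predicted place and the force rose to about 10 N, so it is home. I'll back off, rise and look at the groove.

>>> move_arm --moves '[0,0,-1,0,0,0,0,0,0,-1,0,0,0,0,0,0,0,-4,0,0,0,0,0,0,-4,0,0,0,0,0,0,-4,0,0,0,5,0,3,-4,0,0,0,5,-1.5,4,0,0,0,0,5,-1.5,4,0,0,0,0]'

```text
clock: 8.2
tool_pos: [0.5864, 0.1531, 0.2538]
orientation: [179.7, 0.3, 173.7]
force: [0.8, 0.2, -0.2]
opening: 0.0194
gripper_force: 0.0
```

>>> move_arm --moves '[5,0,0,0,0,0,0,5,0,0,0,0,0,0,5,0,0,0,0,0,0,5,0,0,0,0,0,0]'

```text
clock: 8.6
tool_pos: [0.5849, 0.1508, 0.2511]
orientation: [180.0, 0.0, 173.7]
force: [0.1, 0.0, -0.4]
opening: 0.0478
gripper_force: 0.0
```

```bash
cat > m.py <<'E'
from h import *
p=snap('wrist'); cv2.imwrite('pics/w3.png',cv2.resize(p[...,::-1],(800,600),interpolation=cv2.INTER_CUBIC))
print(w2b(tool()[0]),tool()[2]['orientation'],tool()[2]['force'],tool()[2]['clock'])
p,W=cloud('wrist'); f=W.reshape(-1,3); f=f[~np.isnan(f[:,0])]
l=np.array([w2b(q) for q in f[(abs(f[:,0]-.555)<.1)&(abs(f[:,1]-.11)<.1)&(f[:,2]>.066)&(f[:,2]<.12)]])
for y in np.arange(-.036,.056,.002):
    m=(l[:,1]>y)&(l[:,1]<y+.002)&(l[:,2]>.08)
    if m.sum()>3:print(round(y*1000),m.sum(),np.percentile(l[m,2],[50,90]).round(4),np.percentile(l[m,0],[3,97]).round(4))
for a,b in((.031,.04),(.041,.049)):
    s=l[(l[:,1]>a)&(l[:,1]<b)&(l[:,2]>.085)]
    if len(s)>10:
        from scipy.optimize import least_squares
        print(least_squares(lambda v:np.hypot(s[:,0]-v[0],s[:,2]-v[1])-v[2],[-.003,.095,.011],loss='soft_l1',f_scale=.001).x,len(s))
E
python3 m.py
```

```text
[0.0251638  0.0438905  0.25119103] [1.79979568e+02 1.77693675e-02 1.73657896e+02] [ 0.51953871  0.43039576 -0.40154211] 8.65
-32 6 [0.1096 0.1106] [-0.0021  0.0049]
-30 55 [0.1088 0.1107] [-0.0172  0.009 ]
-28 61 [0.1088 0.1107] [-0.0172  0.0088]
-26 55 [0.1084 0.1106] [-0.0169  0.0089]
-24 40 [0.1101 0.1132] [-0.0206  0.0087]
-22 75 [0.1111 0.1137] [-0.0208  0.0129]
-20 73 [0.111  0.1134] [-0.0208  0.0139]
-18 78 [0.1114 0.1138] [-0.0205  0.0126]
-16 158 [0.1064 0.113 ] [-0.0206  0.0136]
-14 46 [0.1057 0.1069] [-0.0135  0.0059]
-12 16 [0.1081 0.1128] [-0.0186  0.011 ]
-10 71 [0.1108 0.1129] [-0.019   0.0113]
-8 68 [0.1107 0.1131] [-0.019   0.0116]
-6 68 [0.1107 0.113 ] [-0.0189  0.0115]
-4 104 [0.1068 0.1128] [-0.0189  0.0567]
-2 150 [0.1019 0.1124] [-0.0181  0.0595]
0 140 [0.1025 0.1126] [-0.0181  0.0596]
2 144 [0.1028 0.1122] [-0.0181  0.0583]
4 143 [0.1024 0.1119] [-0.0181  0.0592]
6 144 [0.1019 0.1123] [-0.0181  0.0595]
8 150 [0.1026 0.1125] [-0.018   0.0588]
10 155 [0.0995 0.1121] [-0.018   0.0563]
12 68 [0.1101 0.1129] [-0.019   0.0117]
14 69 [0.1111 0.113 ] [-0.0189  0.0102]
16 98 [0.1093 0.113 ] [-0.019   0.0115]
18 45 [0.1049 0.1071] [-0.0136  0.0071]
20 39 [0.1061 0.1133] [-0.0155  0.0058]
22 76 [0.1114 0.1138] [-0.0207  0.0113]
24 73 [0.1112 0.1139] [-0.0207  0.0123]
26 71 [0.1115 0.1137] [-0.0207  0.0112]
28 86 [0.1105 0.114 ] [-0.0208  0.0116]
30 43 [0.1054 0.1069] [-0.0134  0.0058]
32 45 [0.1032 0.1065] [-0.0126  0.005 ]
34 32 [0.1028 0.104 ] [-0.0106  0.0044]
36 36 [0.1027 0.1041] [-0.0107  0.0046]
38 31 [0.103 0.104] [-0.0106  0.0031]
40 47 [0.1045 0.1063] [-0.0133  0.0055]
42 43 [0.1052 0.107 ] [-0.0135  0.0056]
44 41 [0.105 0.107] [-0.0135  0.0058]
46 42 [0.1049 0.107 ] [-0.0134  0.0058]
48 29 [0.1058 0.1067] [-0.0131  0.005 ]
[-0.00337024  0.09594477  0.00838205] 165
[-0.00324764  0.095994    0.01063471] 177
```

View pics/w3.png

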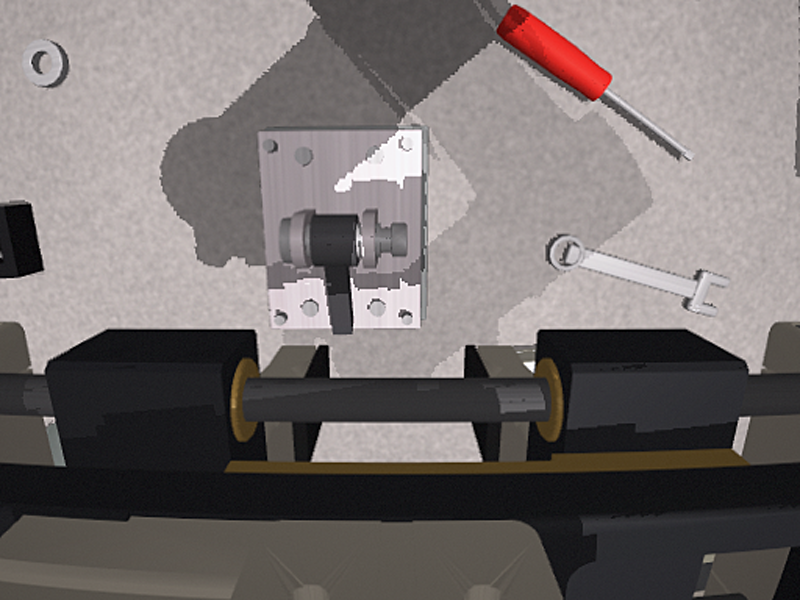

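The picture shows the groove clear of the +y cheek, near (388,237). Its centre is at local y of about 36.6 mm, which agrees with cheek + 6.75. Next I'll move to the clip and measure it from a similar viewpoint.

```bash
python3 -c "
from h import *
to([.5565,-.1795,.25],176.1)"
```

```text
shift cm [ -0.83 -33.14   0.11] rot [ 0.0003  0.0003 -0.0426] shift after turn [  0.59 -33.15   0.12]
```

>>> move_arm --moves '[5,-0.1,-4.6,0,0,0,0,5,-0.1,-4.6,0,0,0,0,5,-0.1,-4.6,0,0,0,0,5,-0.1,-4.6,0,0,0,0,5,-0.1,-4.6,0,0,0,0,5,-0.1,-4.6,0,0,0,0,5,-0.2,-4.6,0,0,0,0,5,0,-1,0,0,0,-0.0426]'

```text
clock: 9.45
tool_pos: [0.5554, -0.1835, 0.2512]
orientation: [-180.0, 0.0, 175.9]
force: [0.4, 0.0, -0.4]
opening: 0.0501
gripper_force: 0.0
```

>>> move_arm --moves '[5,0,0,0,0,0,0,5,0,0,0,0,0,0,5,0,0,0,0,0,0]'

```text
clock: 9.75
tool_pos: [0.5566, -0.1787, 0.2511]
orientation: [180.0, 0.0, 176.1]
force: [-0.3, 0.4, 0.2]
opening: 0.0499
gripper_force: 0.0
```

```bash
python3 - <<'E'
from h import *
p=snap('wrist'); cv2.imwrite('pics/w4.png',cv2.resize(p[...,::-1],(800,600),interpolation=cv2.INTER_CUBIC))
print(tool()[0],tool()[2]['orientation'],tool()[2]['clock'])
p,W=cloud('wrist'); f=W.reshape(-1,3); f=f[~np.isnan(f[:,0])]
def sel(lo,hi,x0,x1,y0,y1):
    return f[(f[:,2]>lo)&(f[:,2]<hi)&(f[:,0]>x0)&(f[:,0]<x1)&(f[:,1]>y0)&(f[:,1]<y1)]
def rep(n,q):
    (cx,cy),s,a=cv2.minAreaRect(q[:,:2].astype(np.float32)*1000); print(n,len(q),q.mean(0).round(4),np.round([cx,cy,*s,a],1))
rep('stand',sel(.029,.035,.48,.57,-.22,-.13))
rep('tabtop',sel(.085,.1,.48,.6,-.21,-.14)); rep('tab',sel(.05,.1,.48,.6,-.21,-.14))
t=sel(.085,.1,.48,.6,-.21,-.14)
print('median z',np.median(t[:,2]),'small',sel(.05,.1,.44,.56,-.32,-.22).mean(0))
to([.5265,-.1795,.071-.011],176.1)
E
```

```text
[ 0.55672941 -0.1784134   0.25106511] [1.79991885e+02 2.07055724e-02 1.76170838e+02] 9.8
stand 959 [ 0.5262 -0.1806  0.0328] [ 527.4 -180.8   28.5   59.6   86.1]
tabtop 168 [ 0.5267 -0.1802  0.0899] [ 526.8 -180.2    9.4   16.7   86.2]
tab 194 [ 0.5256 -0.1801  0.0875] [ 526.5 -180.1    9.5   17.2   86.7]
median z 0.08995733603067041 small [ 0.47611648 -0.29371917  0.06211342]
shift cm [ 3.02 -0.31 19.11] rot [0.0001 0.0004 0.0012] shift after turn [ 3.01 -0.31 19.11]
```

View pics/w4.png

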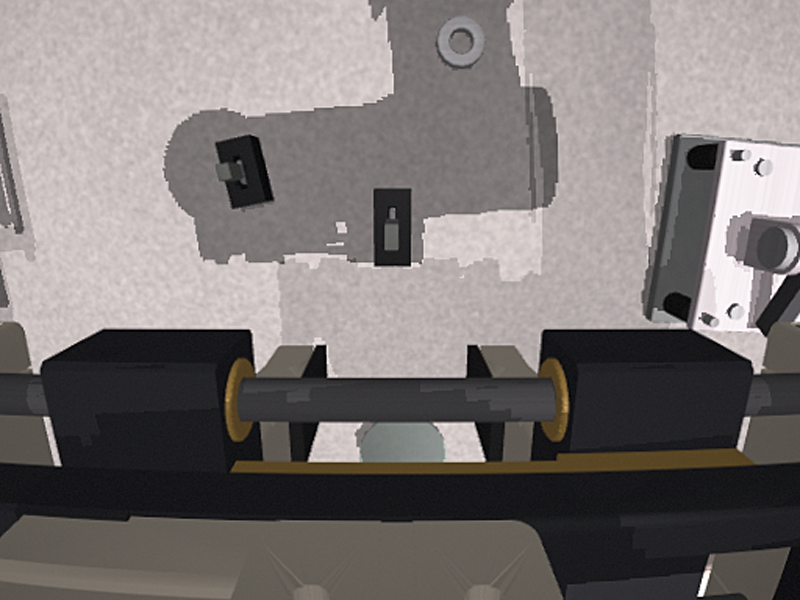

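The picture shows the larger clip upright in its stand, with the tab at (392,237), square to the tool. Going down now.

>>> move_arm --moves '[5,1.5,-0.2,0,0,0,0,5,1.46,-0.19,2,0,0,0,5,0,0,4,0,0,0,5,0,0,4,0,0,0,5,0,0,3,0,0,0,5,0,0,2,0,0,0,5,0,0,0,0,0,0,5,0,0,0,0,0,0]'

```text
clock: 10.6
tool_pos: [0.5269, -0.1808, 0.1015]
orientation: [-180.0, -0.0, 176.2]
force: [-0.4, 0.2, 0.5]
opening: 0.0499
gripper_force: 0.0
```

```bash
python3 -c "
from h import *
print(tool()[0],tool()[2]['orientation']);to([.527,-.1803,.060],176.1)"
```

```text
[ 0.52693315 -0.18077024  0.10153951] [-1.79981870e+02 -3.68254523e-04  1.76200708e+02]
shift cm [-0.    0.05  4.15] rot [-0.0003 -0.      0.0018] shift after turn [-0.    0.05  4.15]
```

>>> move_arm --moves '[5,0,0.05,1.5,0,0,0,5,0,0,1.5,0,0,0,5,0,0,1.15,0,0,0,5,0,0,0,0,0,0,5,0,0,0,0,0,0]'

```text
clock: 11.1
tool_pos: [0.5274, -0.1807, 0.0602]
orientation: [-180.0, 0.0, 176.2]
force: [0.5, 0.1, 0.5]
opening: 0.0497
gripper_force: 0.0
```

>>> move_arm --moves '[0,0,0,0,0,0,0,0,0,0,0,0,0,0,0,0,0,0,0,0,0,0,0,0,0,0,0,0,0,0,0,0,0,0,0,0,0,0,0,0,0,0,0,0,0,0,0,0,0]'

```text
clock: 11.8
tool_pos: [0.5269, -0.1806, 0.0594]
orientation: [-180.0, 0.0, 176.1]
force: [-1.2, 0.3, -0.0]
opening: 0.01
gripper_force: 30.0
```

```bash
python3 -c "
from h import *
o=tool()[2];print(o['tool_pos'],o['orientation'],o['force'],o['moment'],o['opening'],o['gripper_force'])"
```

```text
[ 0.52691537 -0.18063075  0.05942122] [-1.79999556e+02  3.14575542e-03  1.76145393e+02] [-1.21078125  0.28183124 -0.0228329 ] [-0.01902734 -0.05638194 -0.01633005] 0.009968624451780947 30.000166296958923
```

>>> move_arm --moves '[0,0,0,-1,0,0,0,0,0,0,-2,0,0,0,0,0,0,-3,0,0,0,0,0,0,-3,0,0,0,0,0,0,-3,0,0,0,0,0,0,-3,0,0,0.044,0,0,0,0,0,0,0,0,0,0,0,0,0,0]'

```text
clock: 12.6
tool_pos: [0.527, -0.1805, 0.2106]
orientation: [180.0, 0.1, 173.6]
force: [-0.3, 0.7, -0.8]
opening: 0.0096
gripper_force: 30.0
```

```bash
python3 -c "
from h import *
o=tool()[2];print(o['tool_pos'],o['orientation'],o['force'],o['opening'],o['gripper_force']);to(b2w(-.0033,.0363,.2),173.6)"
```

```text
[ 0.52703413 -0.18051588  0.21055582] [1.79970954e+02 1.13491794e-01 1.73631176e+02] [-0.31098108  0.6600353  -0.82030519] 0.009616719116471523 29.99995708465576
shift cm [ 0.77 32.81  1.07] rot [0.0005 0.002  0.0005] shift after turn [ 0.79 32.81  1.06]
```

>>> move_arm --moves '[0,0.1,4.5,0,0,0,0,0,0.1,4.5,0,0,0,0,0,0.1,4.5,0,0,0,0,0,0.1,4.5,0,0,0,0,0,0.1,4.5,0,0,0,0,0,0.1,4.5,0,0,0,0,0,0.1,3.5,0,0,0,0,0,0.07,2.3,0,0,0,0]'

```text
clock: 13.4
tool_pos: [0.5549, 0.1484, 0.2081]
orientation: [-179.9, -0.1, 173.7]
force: [0.8, -0.4, -0.6]
opening: 0.0102
gripper_force: 30.0
```

>>> move_arm --moves '[0,0,0,0.5,0,0,0,0,0,0,0.5,0,0,0,0,0,0,0,0,0,0,0,0,0,0,0,0,0]'

```text
clock: 13.8
tool_pos: [0.5554, 0.1451, 0.199]
orientation: [-180.0, -0.0, 173.6]
force: [-0.1, 0.7, -1.0]
opening: 0.0097
gripper_force: 30.0
```

```bash
python3 - <<'E'
from h import *
o=tool()[2];print(o['tool_pos'],o['orientation'],o['force'],o['opening'],o['gripper_force'],w2b(o['tool_pos']));to(b2w(-.0033,.0363,.17),173.6)
for n in('scene','wrist'): p=snap(n); 
p=np.load('wrist.npz')['p']
q=np.load('scene.npz')['p'][150:230,230:330]
cv2.imwrite('pics/w5.png',np.hstack([cv2.resize(p[120:300,150:400,::-1],(420,302),interpolation=cv2.INTER_CUBIC),cv2.resize(q[...,::-1],(378,302),interpolation=cv2.INTER_CUBIC)]))
E
```

```text
[0.55539228 0.14513311 0.19896261] [-1.79958774e+02 -4.75887667e-02  1.73566697e+02] [-0.09356898  0.7272929  -0.96746011] 0.009671412876977547 29.99992847442627 [-0.00352642  0.03495789  0.19896261]
shift cm [-0.02  0.14  2.9 ] rot [-0.0007 -0.0008 -0.0006] shift after turn [-0.02  0.13  2.9 ]
```

View pics/w5.png

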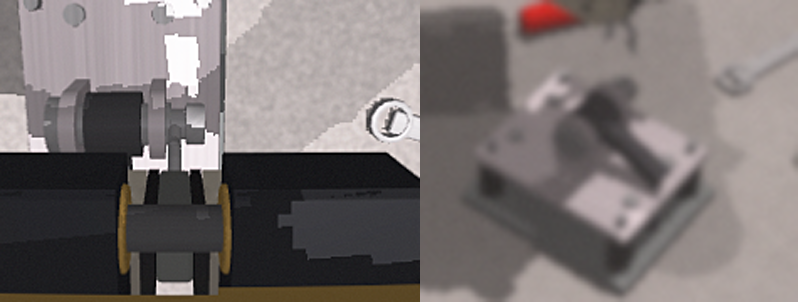

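The picture shows the clip held upright, with its bow just in front of the groove at (175,130). I'll correct y by 1.3 mm, descend, and compare the clip and the groove in one cloud.

>>> move_arm --moves '[0,0,0.13,0.9,0,0,0,0,0,0,1.0,0,0,0,0,0,0,1.0,0,0,0,0,0,0,0,0,0,0,0,0,0,0,0,0,0]'

```text
clock: 14.4
tool_pos: [0.5557, 0.1474, 0.1699]
orientation: [-180.0, -0.0, 173.6]
force: [-0.0, 0.1, -0.5]
opening: 0.01
gripper_force: 30.0
```

```bash
python3 - <<'E'
from h import *
o=tool()[2];print(w2b(o['tool_pos']),o['orientation'],o['force'],o['clock'])
snap('wrist'); p,W=cloud('wrist')
f=W.reshape(-1,3); f=f[~np.isnan(f[:,0])]
l=np.array([w2b(q) for q in f[(abs(f[:,0]-.555)<.06)&(abs(f[:,1]-.145)<.03)&(f[:,2]>.085)&(f[:,2]<.2)]])
for z in np.arange(.085,.2,.006):
    m=(l[:,2]>z)&(l[:,2]<z+.006)&(abs(l[:,1]-.0365)<(.008 if z>.108 else .03))
    if m.sum()>3: print(round(z*1e3),m.sum(),'y',np.percentile(l[m,1],[3,50,97]).round(4),'x',np.percentile(l[m,0],[3,97]).round(4))
g=l[(l[:,2]<.1085)&(abs(l[:,0]+.0033)<.02)]
for y in np.arange(.028,.052,.001):
    m=(g[:,1]>y)&(g[:,1]<y+.001)
    if m.sum()>2: print(round(y*1e3),m.sum(),np.median(g[m,2]).round(4),g[m,0].min().round(4))
E
```

```text
[-0.0034694   0.03719701  0.16989278] [-1.79956158e+02 -4.01926609e-02  1.73628078e+02] [-0.02983145  0.14350507 -0.53940422] 14.4
85 16 y [0.0197 0.0264 0.0296] x [-0.0213 -0.0132]
91 72 y [0.0087 0.024  0.0478] x [-0.0211  0.0115]
97 278 y [0.0075 0.031  0.0489] x [-0.0208  0.0059]
103 668 y [0.009  0.0304 0.0491] x [-0.0187  0.0037]
109 52 y [0.0291 0.0292 0.0299] x [-0.014   0.0042]
121 34 y [0.0344 0.0364 0.0391] x [-0.0183 -0.0135]
127 22 y [0.0348 0.0371 0.0391] x [-0.0167 -0.0133]
133 16 y [0.0348 0.0371 0.039 ] x [-0.0166 -0.0149]
139 63 y [0.0346 0.0364 0.0389] x [-0.0162 -0.0124]
145 71 y [0.0346 0.0365 0.0389] x [-0.0128 -0.0083]
157 35 y [0.032  0.0365 0.041 ] x [-0.0126 -0.0113]
163 114 y [0.0291 0.0365 0.0439] x [-0.0137 -0.0114]
169 137 y [0.0288 0.0365 0.0439] x [-0.0136 -0.0107]
175 139 y [0.0291 0.037  0.044 ] x [-0.0137 -0.0111]
181 162 y [0.0291 0.0363 0.0439] x [-0.0137 -0.0113]
187 69 y [0.0289 0.0356 0.0442] x [-0.0137 -0.0118]
199 62 y [0.0321 0.0359 0.0416] x [-0.0024  0.0055]
28 20 0.1022 -0.0213
29 26 0.1036 -0.0213
30 28 0.1051 -0.0139
31 54 0.1056 -0.0142
32 27 0.1049 -0.0139
33 20 0.1026 -0.011
34 4 0.0984 -0.0112
39 3 0.0984 -0.0113
40 48 0.1035 -0.0138
41 28 0.1048 -0.014
42 28 0.105 -0.0142
43 56 0.105 -0.0143
44 28 0.1051 -0.0141
45 37 0.1059 -0.014
46 45 0.1046 -0.0138
47 30 0.104 -0.0142
48 40 0.106 -0.0142
49 33 0.1045 -0.014
```

The clip centre (36.8 mm) and the groove centre (36.7 mm) agree along the pin, and x agrees too. Pressing down in steps.

>>> move_arm --moves '[0,0,0,0.6,0,0,0,0,0,0,0.6,0,0,0,0,0,0,0.6,0,0,0,0,0,0,0.4,0,0,0,0,0,0,0,0,0,0,0,0,0,0,0,0,0]'

```text
clock: 15.05
tool_pos: [0.5559, 0.1475, 0.1483]
orientation: [-180.0, -0.0, 173.6]
force: [0.5, 0.1, -1.2]
opening: 0.0099
gripper_force: 30.0
```

>>> move_arm --moves '[0,0,0,0.2,0,0,0,0,0,0,0.2,0,0,0,0,0,0,0.2,0,0,0,0,0,0,0,0,0,0]'

```text
clock: 15.45
tool_pos: [0.5558, 0.1474, 0.1423]
orientation: [-180.0, -0.0, 173.6]
force: [-0.5, 0.3, 0.8]
opening: 0.0096
gripper_force: 30.0
```

>>> move_arm --moves '[0,0,0,0.2,0,0,0,0,0,0,0.2,0,0,0,0,0,0,0.2,0,0,0,0,0,0,0,0,0,0]'

```text
clock: 15.85
tool_pos: [0.5559, 0.1476, 0.1365]
orientation: [180.0, 0.0, 173.6]
force: [-2.5, -0.3, 5.2]
opening: 0.01
gripper_force: 30.0
```

>>> move_arm --moves '[0,0,0,0.2,0,0,0,0,0,0,0.2,0,0,0,0,0,0,0.2,0,0,0,0,0,0,0,0,0,0]'

```text
clock: 16.25
tool_pos: [0.556, 0.1477, 0.1309]
orientation: [180.0, 0.0, 173.6]
force: [-3.4, 0.1, 8.3]
opening: 0.0099
gripper_force: 30.0
```

>>> move_arm --moves '[0,0,0,0.2,0,0,0,0,0,0,0.2,0,0,0,0,0,0,0,0,0,0]'

```text
clock: 16.55
tool_pos: [0.556, 0.1475, 0.1272]
orientation: [180.0, 0.0, 173.6]
force: [-4.3, 0.1, 10.7]
opening: 0.0096
gripper_force: 30.0
```

>>> move_arm --moves '[0,0,0,0.2,0,0,0,0,0,0,0,0,0,0]'

```text
clock: 16.75
tool_pos: [0.556, 0.1475, 0.1254]
orientation: [180.0, 0.0, 173.6]
force: [-4.9, -0.1, 11.9]
opening: 0.01
gripper_force: 30.0
```

>>> move_arm --moves '[0,0.08,0,0,0,0,0,0,0,0,0,0,0,0]'

```text
clock: 16.95
tool_pos: [0.5559, 0.1479, 0.1259]
orientation: [179.9, 0.1, 173.7]
force: [-2.8, 1.2, 10.8]
opening: 0.0101
gripper_force: 30.0
```

>>> move_arm --moves '[0,0.08,0,0.1,0,0,0,0,0,0,0,0,0,0]'

```text
clock: 17.15
tool_pos: [0.5558, 0.1483, 0.1252]
orientation: [179.9, 0.2, 173.7]
force: [-0.2, -0.1, 12.3]
opening: 0.0099
gripper_force: 30.0
```

>>> move_arm --moves '[0,0,0,0.15,0,0,0,0,0,0,0,0,0,0]'

```text
clock: 17.35
tool_pos: [0.5558, 0.1484, 0.1237]
orientation: [179.9, 0.2, 173.7]
force: [-2.3, -0.1, 13.4]
opening: 0.0099
gripper_force: 30.0
```

>>> move_arm --moves '[0,0.04,-0.06,0.15,0,0,0,0,0,0,0,0,0,0]'

```text
clock: 17.55
tool_pos: [0.5557, 0.1477, 0.1225]
orientation: [179.9, 0.2, 173.7]
force: [-0.7, 1.2, 13.7]
opening: 0.01
gripper_force: 30.0
```

>>> move_arm --moves '[0,0,0,0.15,0,0,0,0,0,0,0,0,0,0]'

```text
clock: 17.75
tool_pos: [0.5557, 0.1479, 0.1209]
orientation: [179.9, 0.2, 173.7]
force: [-0.8, 1.1, 12.0]
opening: 0.0097
gripper_force: 30.0
```

>>> move_arm --moves '[0,0,0,0.15,0,0,0,0,0,0,0,0,0,0]'

```text
clock: 17.95
tool_pos: [0.5555, 0.1479, 0.1187]
orientation: [179.9, 0.2, 173.7]
force: [1.3, 1.2, 7.3]
opening: 0.0101
gripper_force: 30.0
```

>>> move_arm --moves '[0,0,0,0.15,0,0,0,0,0,0,0,0,0,0]'

```text
clock: 18.15
tool_pos: [0.5555, 0.1479, 0.1173]
orientation: [179.9, 0.2, 173.7]
force: [0.7, -0.2, 8.5]
opening: 0.01
gripper_force: 30.0
```

>>> move_arm --moves '[0,0,0,0.15,0,0,0,0,0,0,0,0,0,0]'

```text
clock: 18.35
tool_pos: [0.5555, 0.1479, 0.1159]
orientation: [179.9, 0.2, 173.7]
force: [-0.2, 1.4, 10.2]
opening: 0.0098
gripper_force: 30.0
```

The force dropped (13.7 to 7.3 N) and then climbed at the carriage's spring rate, so the clip has snapped over. I'll press slightly firmer, unload, then release.

>>> move_arm --moves '[0,0,0,0.2,0,0,0,0,0,0,0.1,0,0,0,0,0,0,0,0,0,0,0,0,0,-0.4,0,0,0,0,0,0,-0.4,0,0,0,0,0,0,-0.4,0,0,0,0,0,0,0,0,0,0]'

```text
clock: 19.05
tool_pos: [0.5553, 0.1478, 0.1247]
orientation: [179.9, 0.2, 173.7]
force: [2.2, -0.1, 4.0]
opening: 0.0099
gripper_force: 30.0
```

>>> move_arm --moves '[0,-0.04,0,-0.25,0,0,0,0,0,0,0,0,0,0]'

```text
clock: 19.25
tool_pos: [0.5551, 0.1474, 0.1264]
orientation: [179.9, 0.1, 173.6]
force: [4.1, 0.4, 3.2]
opening: 0.0099
gripper_force: 30.0
```

>>> move_arm --moves '[0,-0.08,0,-0.1,0,0,0,0,0,0,0,0,0,0]'

```text
clock: 19.45
tool_pos: [0.5551, 0.147, 0.1268]
orientation: [180.0, 0.0, 173.6]
force: [2.7, 1.1, 1.7]
opening: 0.0098
gripper_force: 30.0
```

Forces are now small. I'll open a little, evenly, then rise straight up.

>>> move_arm --moves '[3.5,0,0,0,0,0,0,3.5,0,0,0,0,0,0,3.5,0,0,0,0,0,0,3.5,0,0,0,0,0,0,3.5,0,0,0,0,0,0]'

```text
clock: 19.95
tool_pos: [0.5547, 0.1469, 0.1267]
orientation: [-180.0, -0.0, 173.6]
force: [-0.2, -0.4, 0.1]
opening: 0.0345
gripper_force: 0.0
```

>>> move_arm --moves '[3.5,0,0,-1,0,0,0,3.5,0,0,-2,0,0,0,3.5,0,0,-3,0,0,0,3.5,0,0,-3,0,0,0,3.5,0,0,-3,0,0,0,3.5,-3,0,-1,0,0,0,3.5,0,0,0,0,0,0,3.5,0,0,0,0,0,0]'

```text
clock: 20.75
tool_pos: [0.5848, 0.1435, 0.2571]
orientation: [180.0, -0.0, 173.6]
force: [-1.0, -0.4, -0.3]
opening: 0.0348
gripper_force: 0.0
```

```bash
sed -i 's/w3.png/w6.png/' m.py; cat >> m.py <<'E'
print('clip')
l=np.array([w2b(q) for q in f[(abs(f[:,0]-.555)<.06)&(abs(f[:,1]-.145)<.03)&(f[:,2]>.07)&(f[:,2]<.18)]])
l=l[abs(l[:,1]-.0365)<.009]
for z in np.arange(.07,.18,.006):
    m=(l[:,2]>z)&(l[:,2]<z+.006)
    if m.sum()>3: print(round(z*1e3),m.sum(),'y',np.percentile(l[m,1],[3,50,97]).round(4),'x',np.percentile(l[m,0],[3,97]).round(4))
print('top z',np.percentile(l[:,2],[90,99]))
E
python3 m.py | sed -n '1p;/clip/,$p'
```

```text
[0.02534422 0.03649133 0.25664361] [-1.79987782e+02 -4.95541901e-02  1.73593607e+02] [-0.2422712  -0.31592934 -0.53211731] 20.8
clip
82 9 y [0.0346 0.0357 0.0378] x [-0.0174 -0.0153]
94 27 y [0.0284 0.0388 0.0449] x [-0.0213  0.0072]
100 96 y [0.0278 0.0388 0.0448] x [-0.0198  0.0112]
106 62 y [0.0277 0.0297 0.0447] x [-0.0164  0.0109]
112 37 y [0.0279 0.0289 0.0299] x [-0.0099  0.0039]
124 8 y [0.0332 0.0362 0.0393] x [-0.0132 -0.013 ]
130 4 y [0.0326 0.0385 0.0411] x [-0.0132 -0.0122]
136 7 y [0.0333 0.0358 0.0392] x [-0.0135 -0.0133]
142 6 y [0.0316 0.0345 0.0395] x [-0.0136 -0.0127]
148 5 y [0.0336 0.0375 0.0391] x [-0.0137 -0.0136]
154 204 y [0.0317 0.0358 0.0408] x [-0.0138  0.0034]
160 57 y [0.0317 0.0366 0.0402] x [-0.0125  0.0027]
top z [0.16005872 0.16084909]
```

View pics/w6.png

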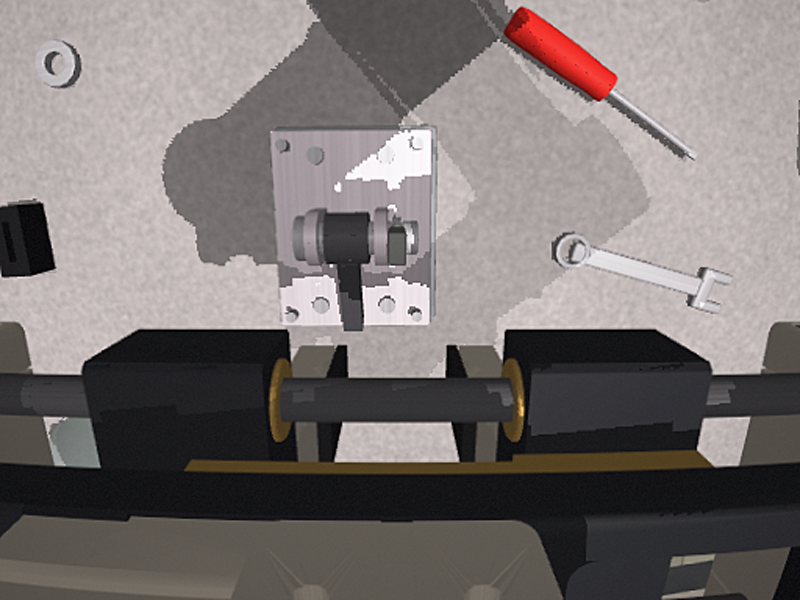

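The picture shows the clip seated on the groove at (397,242), with the robot clear. The tab top is at 160 mm, as expected for a seated clip. Handing the job in.

```bash
python3 -c "
from plant import ctrl
print(ctrl.close_job())"
```

```text
the job is handed in; nothing more can be done
None
```

The pin is pushed home, and the larger clip snapped into the groove and was let go. The last camera view showed it seated square to the pin, and I handed the job in at about 21 s with no verdict returned.

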